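Load a potted tooth under the spindle of the milling unit

ROBOT

A 6-joint arm with a two-finger parallel gripper is mounted at the origin on a cart in front of the work surface, level with it; the furniture and walls round the work are solid. World frame = base frame: x ahead of the robot, y to its left, z up, the work surface at z = 0. Lengths are in m, angles in rad, forces in N, time in s.
With the tool pointing down it reaches from about 0.3 to 0.775 m from the base axis. Payload 14.6 kg.
Tool frame: the origin (TCP) lies at the very end of the fingers, on their centre line; the grasp point (between the pads) lies 19 mm behind it; z points along the fingers, y is the line along which they close (so a half turn about z gives the same grasp; the last joint's range is limited). The gripper opens to 94 mm and grips with 3 to 60 N. Pads are 16 mm wide; open, the fingers measure 119 mm over their backs; the gripper's body (75 mm by 177 mm) begins 78 mm behind the grasp point.
Start: joints at [-1.413, 0.3, 1.521, -0, 1.321, -0.067], TCP at [0.123, -0.536, 0.17] pointing down, gripper open.
Joint ranges: [-3.03, 3.03], [-0.79, 2.21], [0.23, 2.52], [-1.04, 4.18], [0, 3.07], [-2.55, 2.55]. Speed limits (rad/s): [2.22, 2.22, 2.57, 3.14, 3.14, 3.14].

INTERFACE

Orientations are given as [roll, pitch, yaw] about the fixed x, y, z axes, in that order (R = Rz(yaw) Ry(pitch) Rx(roll)).
In Python, from station import ctrl, camera, camera_info, finder gives the robot as it stands.
- The arm moves only by the tool carry_out, never from a script. Its argument "motion" is a list of rows, each a list of 2 entries, a list of its own where there are three numbers: the shift along the tool's x, y, z as a fraction of full scale, then the turn about the tool's z as a fraction of full scale. A call has 1 to 12 rows; each row is the pose to reach, as a shift and turn from the pose commanded when the call began, along the tool's axes at that moment, turning the shorter way round; what a row does not reach only later rows make up. Full scale, the value 1, is 200 mm for a shift and 360 degrees for a turn. A row lasts 1/10 s, in which the tool goes at most 50 mm and 8.59 degrees, less where a joint would pass 70% of its speed; a pose out of reach is approached as far as the arm can. A call with a number of a shift or a turn outside -1 to 1 is refused whole. A call with a gripper value outside its range is refused whole. "hand" is the closure, from -1 (fully open) to 1 (shut), set as the call begins (left out, the last holds). The fingers move at their own pace and stop on an object; "force" is the grip in N (left out, the last holds). Time passes only in rows, so rows that repeat a pose let the fingers close. It gives the time, the measured TCP pose, the force, the opening and the grip force at its end, in the units of the state.
- ctrl.get_obs(): the state, without advancing time (a new reading comes with each control period).
- camera(name): name is "side" or "top"; returns (picture, depth): 384x512x3 uint8, blue, green, red; 384x512 float32, m along the optical axis (not along the pixel's ray), 0 where there is no reading.
- camera_info(name): a dict with "camera_matrix" (3x3 intrinsics, pixels), "origin" and "attitude" of the camera in the world. Camera axes: x right, y down, z forward; pixel columns grow to the right and rows downward; lengths in m; the calibration is good to about 2 mm. A picture is of the moment at which its call begins. camera_info takes no time and is no camera call.
- ctrl.hand_in(): hands the job in; it is judged then, once.
Trained networks look in the newest picture that a camera, given by its name, has taken for a name from the list of things; names that differ only in an ending like _2 or _b are one class to them, and where a whole thing is asked for, a point or a joint stands for the part that bears it (a point fixed in the world has none). Each returns a list of dicts, best first, with "conf" (0 to 1); they miss things now and then, are a little off and sometimes report something else, mostly with a low value. They report only what shows in the picture. A call takes as long as a camera call. They do not tell look-alikes from the thing itself.
- finder.boxes_of(camera, query): "location" ([column, row] in pixels, amid what is visible of it).
- finder.cut_out(camera, query): "mask" (384x512 bool, what is visible of it) and "location" ([column, row] in pixels, amid what is visible of it).
- finder.pinpoint(camera, query): "location" ([column, row] in pixels: a listed point, or the origin of a listed thing).
The state is a dict: "time_s": time; "qpos": joint angles; "joint_vel": joint speeds; "tau": joint torques, N m; "ee_pos": TCP position; "eef_rot": TCP orientation; "force": force on the tool from outside, world axes, zero at the start; "moment": the same for the moment, N m; "grip_width": finger opening in m; "grip_force": force on a finger pad.
Only numpy, scipy, OpenCV 4.12 (cv2) and the standard library are available. Lean on these libraries where they do the work, as an engineer would, in place of code of your own. Each camera call takes 0.05 s, during which the arm holds its last target. There are 200 camera calls.

TASK

Load the potted tooth into the milling unit: slide the retaining gate with the black knob fully aside, nudge the sample along the table without picking it up, in under the spindle, until it drops flat into the round seat below the bur, then slide the gate fully home again so that its lip holds the sample. The spindle height is already set, so do not bump the spindle or the bur; do not tip the sample over, and leave the dish, the bottle and the bur box where they stand.

Things in the scene. Friction and masses are not known exactly. Their poses are not given: they have to be found in the camera images.
- mill: Bench milling unit, fixed to the worktop: flat aluminium table, steel column at its rear, arm with a spindle over the table. Origin on the worktop straight below the bur; x runs from the front edge to the column, y left, z up. Table surface 26 mm above the origin, x -140 to +150, y -145 to +145 mm. Two dark rails, 10 mm high, guide the gate (x -51 to -12, y +35 to +143 mm).
- spindle: The fixed spindle; origin and axes as the mill. On the vertical axis over the seat: bur tip 40 mm above the table, collet 20 mm thick from 58 mm, nose 40 mm thick from 84 mm, motor 54 mm thick from 170 to 263 mm. A gripper pointing straight down strikes the nose before its tips bring the sample home: lean it back 25 to 40 degrees, fingers pointing forward and down.
- seat (a point): Centre of the floor of the round seat, a pocket 40.5 mm wide and 5 mm deep in the table, straight below the bur (21 mm above the worktop). Axes as the mill. Behind it two steel pins, 8 mm thick and 16 mm high, stop the sample about 2 mm past the centre. A sample that has only half dropped leans with its near edge up on the rim: push on, more than the first touch, until it lies flat.
- end_stop (a point): Top centre of the dark block, 30 x 15 x 20 mm high, that is the right wall of the channel leading along the mill's x to the seat: it covers x -47 to -17, y -47 to -32 mm of the mill. The channel's left wall is the opened gate, beyond y = +30 mm. Axes as the mill.
- gate (a joint): Steel retaining gate in front of the seat: 0 = home (jaw across the channel), 0.060 m = fully aside. Opens towards the mill's +y with about 1.5 N of friction, hard stop at each end, stays where left. Home, its jaw spans y -30 to +30, x -40 to -23 mm; a lip 22 to 26 mm above the table reaches to x = -10.5 mm: it passes 3 mm over a seated sample but strikes one that has not dropped in.
- gate_knob (a point): Grip point on the axis of the gate's upright black knob, 38 mm above the table; with the gate home 31.5 mm in front of the bur and 92 mm to its left; moves with the gate. The knob is 16 mm thick, graspable 26 to 48 mm above the table; the slide below it is 17 mm wide and 15 mm high. Axes as the mill.
- sample: The potted tooth, loose, about 60 g: a pink cylinder 36 mm in diameter and 24 mm high with an ivory molar crown (11 mm wide, 8 mm high) on top. Origin at the centre of its underside, z up. It stands on the front of the milling unit's table; seated, its underside is 5 mm below the table surface.
- dish: Amber dappen dish, 35 mm wide, 22 mm high, loose on the right side of the table. Origin at the centre of its underside. Leave it.
- bottle_orange: Black bottle with an orange cap, 21 mm thick, 56 mm high, loose on the rear left of the table. Origin at the centre of its underside. Leave it.
- bur_box: Bur box with clear lid, 66 x 100 x 33 mm, loose on the worktop to the left of the milling unit. Origin at the centre of its underside. Leave it.
Mind the look-alikes: they are no part of the job. Of the things like the sample, leave any that is purple or yellow; of the rest the smaller one is meant.

How it is judged:
On the way, in this order (a step that is already met when the one before it is completed fails the run):
1. the gate is slid fully aside (value of joint gate above 0.052 m), for 0.1 s.
2. the sample has dropped flat into the seat (horizontal distance between sample and seat below 0.004 m and z of sample in the frame of seat below 0.0015 m and angle between sample's own z axis and vertical below 0.06 rad), for 0.3 s.
3. the gate is slid home over the seated sample (value of joint gate below 0.004 m), for 0.2 s.
At the end, for the whole second after the job is handed in: The sample stands flat on the floor of the seat (within 4 mm of its centre, underside within 1.5 mm of the floor, tilt under 0.06 rad), at rest, and the gate is home (within 4 mm of its closed stop) (all of step 2 and linear speed of sample below 0.01 m/s and value of joint gate below 0.004 m); the robot touches nothing.
It fails at once if the spindle or the bur is bumped (more than 3 N) (contact force between spindle and anything else above 3 N).
It fails at once if the sample is picked up (underside more than 15 mm above the table) (z of sample in the frame of seat above 0.02 m).
It fails at once if the sample is tipped over (tilt above 0.7 rad) (angle between sample's own z axis and vertical above 0.7 rad).
It fails at once if the dish, the bottle or the bur box is moved by more than 15 mm (distance of any of dish, bottle_orange, bur_box from where it was at the start of the episode above 0.015 m).
It also fails if it takes over 67 s, if anything falls off the work surface, if the arm or the gripper's body presses on something with over 40 N, if the wrist force passes 120 N, or if a joint passes its speed limit or range.

## Working session

There is one attempt and no reset: what is moved stays moved. The work goes in short steps, Python scripts to look and compute and a tool call to move; the robot and the scene stay as the last step left them, time stands still between calls to the robot, and variables do not carry over. Pictures are saved under pics/ and viewed, at most 10 in all, crops included, and the job is handed in when it is done.

Besides the shell and the picture viewer there is one more tool, called after "Emit:" as name([rows], argument=value, ...), one row to a line, values as JSON. carry_out: Moves the arm, as the interface text tells. Its arguments: {"type":"object","properties":{"motion":{"type":"array","items":{"type":"array"}},"hand":{"type":"number"},"force":{"type":"number"}},"required":["motion"]}

```bash
ls; mkdir -p pics; cat > h.py <<'E'
import numpy as np, cv2
from station import ctrl, camera, camera_info, finder
from scipy.spatial.transform import Rotation as R
def cam(n):
    i=camera_info(n); K=np.array(i["camera_matrix"]); a=np.array(i["attitude"]); 
    Rm=a if a.shape==(3,3) else R.from_euler('xyz',a).as_matrix()
    return K,np.array(i["origin"]),Rm
def ray(n,p):
    K,o,Rm=cam(n); d=Rm@np.linalg.inv(K)@np.array([p[0],p[1],1.]); return o,d
def at_z(n,p,z):
    o,d=ray(n,p); return o+d*(z-o[2])/d[2]
def at_d(n,p,dep):
    o,d=ray(n,p); return o+d*dep
def tri(n1,p1,n2,p2):
    o1,d1=ray(n1,p1);o2,d2=ray(n2,p2)
    s=np.linalg.lstsq(np.c_[d1,-d2],o2-o1,rcond=None)[0]
    a=o1+d1*s[0];b=o2+d2*s[1]; return (a+b)/2,np.linalg.norm(a-b)
def proj(n,X):
    K,o,Rm=cam(n); c=K@(Rm.T@(np.array(X)-o)); return c[:2]/c[2]
E
python3 - <<'E'
from h import *
np.set_printoptions(precision=4,suppress=True)
for n in("side","top"):
    print(camera_info(n))
    im,d=camera(n); cv2.imwrite(f"pics/{n}0.png",im); np.save(n+"0.npy",d)
    for q in("seat","end_stop","gate_knob","sample","mill","spindle"):
        for r in finder.pinpoint(n,q)[:5]:
            u,v=map(int,np.round(r["location"])); dd=d[min(max(v,0),383),min(max(u,0),511)]
            print(n,q,round(r["conf"],2),np.round(r["location"],1),at_d(n,r["location"],dd))
print(ctrl.get_obs())
E
```

```text
pics
{'camera_matrix': array([[402.2571,   0.    , 257.6082],
       [  0.    , 402.2571, 189.035 ],
       [  0.    ,   0.    ,   1.    ]]), 'origin': array([0.0227, 0.9474, 0.5255]), 'attitude': array([-2.0314,  0.0013, -2.5617])}
side seat 0.67 [260.6 177.8] [0.5797 0.0829 0.0505]
side end_stop 0.66 [271.3 168.1] [ 0.5991 -0.0067  0.0432]
side gate_knob 0.64 [258.3 181. ] [0.547  0.1447 0.0734]
side sample 0.77 [342.4 203.1] [0.352  0.0327 0.0141]
side sample 0.76 [326.1 211.8] [0.368  0.1013 0.0151]
side sample 0.56 [321.5 242.9] [0.3182 0.2348 0.0137]
side sample 0.53 [292.2 185.2] [0.4983 0.0456 0.0337]
side sample 0.52 [260.8 186.6] [0.5407 0.1423 0.0577]
side mill 0.72 [260.9 185.9] [0.541  0.1414 0.0593]
{'camera_matrix': array([[443.2522,   0.    , 259.2034],
       [  0.    , 443.2522, 190.0693],
       [  0.    ,   0.    ,   1.    ]]), 'origin': array([0.3877, 0.1661, 0.9646]), 'attitude': array([-2.9797,  0.036 , -1.5767])}
top seat 0.73 [333.2 159.4] [0.608  0.0379 0.0196]
top end_stop 0.93 [352.9 163.2] [0.5933 0.0002 0.0448]
top gate_knob 0.82 [289.7 186.8] [0.5409 0.
[... 162 characters left out ...]
2104 0.0382]
top sample 0.65 [335.7 201.8] [0.5108 0.0399 0.0505]
top sample 0.64 [318.5 267.8] [0.3762 0.0763 0.022 ]
top mill 0.59 [332.5 162.4] [0.6019 0.0393 0.0172]
top spindle 0.79 [327.5 159.9] [0.6067 0.0504 0.021 ]
{'time_s': 0.7, 'qpos': array([-1.4126,  0.2999,  1.521 ,  0.    ,  1.3207, -0.0666]), 'joint_vel': array([ 0.0004, -0.0013,  0.0016, -0.0004,  0.    , -0.0003]), 'tau': array([  0.0019, -53.1574, -35.2883,   0.071 ,   0.0212,  -0.    ]), 'ee_pos': array([ 0.1226, -0.5361,  0.1696]), 'eef_rot': array([-3.1416, -0.    ,  0.2248]), 'force': array([ 0.5317, -0.4569, -0.6776]), 'moment': array([ 0.0294, -0.0038,  0.0158]), 'grip_force': 0.0, 'grip_width': 0.09424838389389426}
```

```bash
python3 - <<'E'
import cv2
a=cv2.imread("pics/top0.png");b=cv2.imread("pics/side0.png")
cv2.imwrite("pics/t1.png",cv2.resize(a[60:340,180:460],None,fx=2.1,fy=2.1,interpolation=2))
cv2.imwrite("pics/s1.png",cv2.resize(b[60:300,170:410],None,fx=2.5,fy=2.5,interpolation=2))
E
```

```text
(no output)
```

View pics/t1.png

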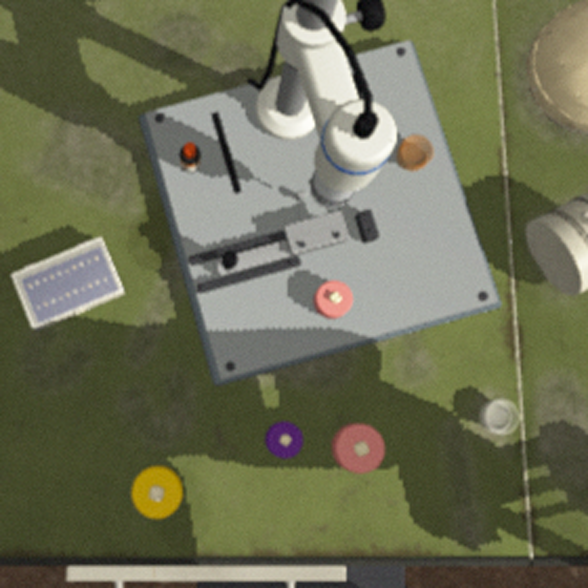

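View pics/s1.png

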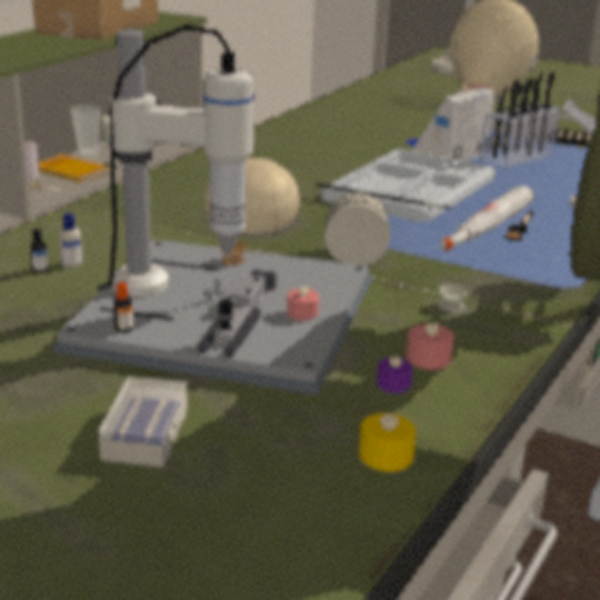

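Candidates for the sample, top image pixels: small pink puck on the table (339,202), large pink (351,273), purple (315,269), yellow (255,294). By the description I choose the small pink one on the table. In the side view it is at (291,181), and the gate knob is at about (260,186). Next I fit the mill pose.

```bash
cat > fit.py <<'E'
from h import *
np.set_printoptions(precision=4,suppress=True)
def cloud(n,d):
    K,o,Rm=cam(n); v,u=np.mgrid[:384,:512]
    P=np.stack([(u-K[0,2])/K[0,0]*d,(v-K[1,2])/K[1,1]*d,d],-1); return P@Rm.T+o
E
python3 - <<'E'
from fit import *
im=cv2.imread("pics/top0.png"); d=np.load("top0.npy"); P=cloud("top",d)
for v,u in((250,320),(230,380),(300,300),(215,300),(160,300)): print(u,v,P[v,u])
m=((P[...,2]>.017)&(P[...,2]<.036)).astype(np.uint8); m=cv2.morphologyEx(m,cv2.MORPH_OPEN,np.ones((3,3)))
n,l,s,c=cv2.connectedComponentsWithStats(m); k=1+np.argmax(s[1:,4]); print(s[k])
cn=np.argwhere(l==k)[:,::-1]; W=np.array([at_z("top",p,.026)[:2] for p in cn],np.float32)
r=cv2.minAreaRect(W); print(r, cv2.boxPoints(r))
# pink masks
for n in("top","side"):
    im=cv2.imread(f"pics/{n}0.png"); hsv=cv2.cvtColor(im,cv2.COLOR_BGR2HSV)
    pm=(((hsv[...,0]>170)|(hsv[...,0]<8))&(hsv[...,1]>70)&(hsv[...,2]>100)).astype(np.uint8)
    nn,l,s,c=cv2.connectedComponentsWithStats(pm)
    for k in range(1,nn):
        if s[k,4]>60: print(n,s[k],c[k],at_z(n,c[k],.050 if n=="top" else .042))
for n,w in(("top",[(276,183),(289,184)]),("side",[(260,186)])):
  pass
E
```

```text
320 250 [0.4135 0.0701 0.0017]
380 230 [ 0.4555 -0.0605 -0.0025]
300 300 [ 0.3089  0.1148 -0.0026]
300 215 [0.4868 0.1127 0.0253]
300 160 [0.606  0.1103 0.0267]
[ 273   80  144  161 8551]Traceback (most recent call last):
  File "<stdin>", line 6, in <module>
  File "h.py", line 11, in at_z
    o,d=ray(n,p); return o+d*(z-o[2])/d[2]
        ~~~^^^^^
  File "h.py", line 9, in ray
    K,o,Rm=cam(n); d=Rm@np.linalg.inv(K)@np.array([p[0],p[1],1.]); return o,d
           ~~~^^^
  File "h.py", line 5, in cam
    i=camera_info(n); K=np.array(i["camera_matrix"]); a=np.array(i["attitude"]);
ValueError: time passes only in moves, steps and waits
```

```bash
sed -i 's/^def cam(n):/from functools import lru_cache\n@lru_cache\ndef cam(n):/' h.py
python3 - <<'E'
from fit import *
from scipy.optimize import minimize
im=cv2.imread("pics/top0.png"); d=np.load("top0.npy"); P=cloud("top",d)
m=((P[...,2]>.014)).astype(np.uint8); m[:,:240]=0; m[250:]=0
m=cv2.morphologyEx(m,cv2.MORPH_OPEN,np.ones((3,3)))
cv2.imwrite("pics/m.png",m*255)
# edges: front half robust: IoU fit of rectangle restricted to rows>110
K,o,Rm=cam("top")
def poly(p):
    c,s=np.cos(p[2]),np.sin(p[2]); q=np.array([[-.14,-.145],[-.14,.145],[.15,.145],[.15,-.145]])@np.array([[c,s],[-s,c]])+p[:2]
    X=np.c_[q,np.full(4,.026)]; C=(X-o)@Rm@K.T; return C[:,:2]/C[:,2:]
v,u=np.mgrid[:384,:512]; 
def cost(p):
    q=poly(p).astype(np.float32); A=np.zeros((384,512),np.uint8)
    cv2.fillPoly(A,[np.round(q*16).astype(int)],255,cv2.LINE_AA,4)
    A=A/255.; w=(v>90); return (np.abs(A-m)*w).sum()
best=min((minimize(cost,[.6+a,.04+b,-.25+c],method="Nelder-Mead",options=dict(initial_simplex=np.array([.6+a,.04+b,-.25+c])+np.array([[0,0,0],[.02,0,0],[0,.02,0],[0,0,.1]]))) for a in(-.02,0.01) for b in(-.01,.02) for c in(-.1,.1,.5)),key=lambda r:r.fun)
p=best.x; print(p,best.fun,poly(p)); np.save("mill.npy",p)
ov=im.copy(); cv2.polylines(ov,[np.round(poly(p)*16).astype(int)],True,(0,0,255),1,cv2.LINE_AA,4)
def w(x,y,z): c,s=np.cos(p[2]),np.sin(p[2]); return np.array([p[0]+c*x-s*y,p[1]+s*x+c*y,z])
for X,c in((w(0,0,.026),(0,255,0)),(w(-.032,-.0395,.046),(255,0,0)),(w(-.0315,.092,.074),(0,255,255))):
    cv2.circle(ov,tuple(np.round(proj("top",X)*16).astype(int)),24,c,1,cv2.LINE_AA,4)
print("seat",w(0,0,.021),"stop",w(-.032,-.0395,.046),"knob",w(-.0315,.092,.064))
sd=cv2.imread("pics/side0.png")
for X,c in((w(-.032,-.0395,.046),(255,0,0)),(w(-.0315,.092,.074),(0,255,255)),(w(-.14,-.145,.026),(0,0,255)),(w(-.14,.145,.026),(0,0,255)),(w(.15,.145,.026),(0,0,255))):
    cv2.circle(sd,tuple(np.round(proj("side",X)*16).astype(int)),24,c,1,cv2.LINE_AA,4)
cv2.imwrite("pics/ov.png",np.hstack([cv2.resize(ov[70:250,240:430],(400,379),interpolation=2),cv2.resize(sd[110:230,170:330],(400,379),interpolation=2)]))
for n in("top","side"):
    I=cv2.imread(f"pics/{n}0.png"); hsv=cv2.cvtColor(I,cv2.COLOR_BGR2HSV)
    pm=(((hsv[...,0]>170)|(hsv[...,0]<8))&(hsv[...,1]>70)&(hsv[...,2]>100)).astype(np.uint8)
    nn,l,s,c=cv2.connectedComponentsWithStats(pm)
    for k in range(1,nn):
        if s[k,4]>60 and 280<c[k][0]<360 and c[k][1]<300: print(n,s[k],c[k],at_z(n,c[k],.050 if n=="top" else .042))
E
```

```text
[0.607  0.0423 0.2696] 3880.2156862745096 [[417.3293 202.5745]
 [285.2276 240.4014]
 [248.3002 113.6077]
 [374.0862  77.982 ]]
seat [0.607  0.0423 0.021 ] stop [ 0.5866 -0.0043  0.046 ] knob [0.5521 0.1226 0.064 ]
top [329 194  19  18 231] [338.1039 202.1775] [0.5101 0.0349 0.05  ]
top [338 262  25  23 406] [350.1108 272.8596] [0.3661 0.0158 0.05  ]
side [285 176  13  12 133] [290.6466 181.4737] [0.5056 0.042  0.042 ]
side [333 190  18  18 252] [341.4802 198.9603] [0.3447 0.0629 0.042 ]
```

View pics/ov.png

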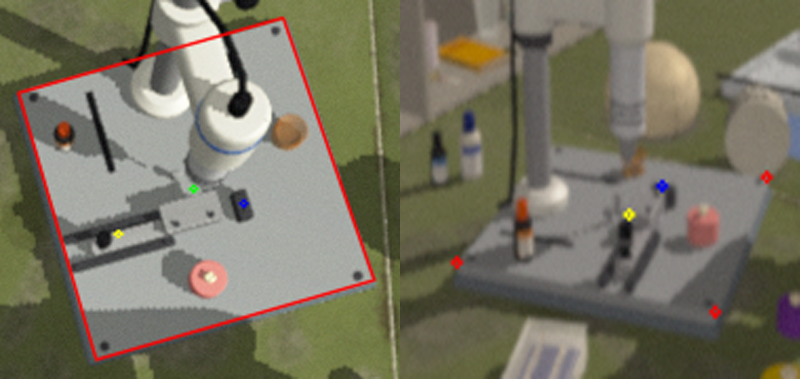

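```bash
python3 - <<'E'
from fit import *
p=np.load("mill.npy"); c,s=np.cos(p[2]),np.sin(p[2])
def tomill(X): e=X[:2]-p[:2]; return np.array([c*e[0]+s*e[1],-s*e[0]+c*e[1],X[2]])
X,e=tri("top",(352.9,163.2),"side",(271.3,168.1)); print("stop",X,e,tomill(X))
X,e=tri("top",(338.1,202.2),"side",(290.6,181.5)); print("sample",X,e,tomill(X))
X,e=tri("top",(289.7,186.8),"side",(258.3,181.0)); print("knob",X,e,tomill(X))
im=cv2.imread("pics/top0.png")
g=cv2.cvtColor(im,cv2.COLOR_BGR2GRAY)
reg=np.zeros_like(g);reg[170:200,270:310]=1
print(g[172:196,274:304])
ds=np.load("side0.npy"); P=cloud("side",ds)
for u,v in((300,200),(285,215),(240,215),(258,183),(258,190),(290,178),(295,184)): print(u,v,P[v,u],tomill(P[v,u]))
P=cloud("top",np.load("top0.npy"))
for u,v in((289,184),(288,185),(353,167),(352,166),(338,202),(334,200)): print(u,v,P[v,u],tomill(P[v,u]))
q=[camera(n) for n in("side",)]
for r in finder.pinpoint("side","end_stop")[:2]+finder.boxes_of("side","gate_knob")[:2]+finder.cut_out("side","sample")[:4]: print(r["conf"],r["location"])
E
```

```text
stop [0.5935 0.001  0.0472] 0.0016155267078189178 [-0.024  -0.0362  0.0472]
sample [0.5113 0.0327 0.0368] 0.0011138212363453193 [-0.0948  0.0163  0.0368]
knob [0.545  0.1377 0.0703] 0.011142373706106205 [-0.0343  0.1084  0.0703]
[[174 167 174 171 170 173 170 171 171 170 173 174 167 172 169 170 164 147
  153 168 141 113 114 111 107 107 108  96  92  90]
 [165 170 171 169 174 171 173 172 173 173 172 161 148 150 149 148 138 112
  126 134 109 109 104 104  94  98  89  75  69  73]
 [171 174 171 172 172 173 172 165 160 170 163 136 112 111 113 111 113 108
  106 106  97  95  93  85  68  72  70  70  63  69]
 [156 172 170 170 164 156 166 139 127 152 139 111 105 109 107 107 102  97
   96  87  79  70  64  70  65  67  71  62  61  63]
 [122 151 157 163 140 127 135 117 108 110 109 111 106  91  96  91  83  68
   64  65  70  68  64  67  69  70  65  52  47  50]
 [112 116 123 138 116 113 108 111 104  96  91  99  86  73  68  67  70  63
   57  61  66  70  65  65  57  61  57  55  71 103]
 [113 113 109 114 111 107  95  93  84  74  69  67  69  70  60  56  65  59
   59  63  52  59  60  64  63  85 114 126 132 1
[... 2289 characters left out ...]
02  0.0321]
258 183 [0.5465 0.1469 0.0686] [-0.0304  0.1169  0.0686]
258 190 [0.5483 0.1443 0.0464] [-0.0294  0.1139  0.0464]
290 178 [0.5095 0.0392 0.0507] [-0.0947  0.023   0.0507]
295 184 [0.4937 0.0378 0.0356] [-0.1104  0.0258  0.0356]
289 184 [0.5456 0.1364 0.0722] [-0.0341  0.107   0.0722]
288 185 [0.5433 0.1385 0.0733] [-0.0357  0.1096  0.0733]
353 167 [0.5852 0.0003 0.0442] [-0.0321 -0.0348  0.0442]
352 166 [0.5881 0.0017 0.0411] [-0.029  -0.0341  0.0411]
338 202 [0.5098 0.0357 0.0548] [-0.0954  0.0195  0.0548]
334 200 [0.5148 0.0431 0.0493] [-0.0886  0.0253  0.0493]
0.63 [268.2, 170.9]
0.6 [259.8, 179.9]
0.51 [267.0, 180.5]
0.68 [325.7, 235.1]
0.62 [343.1, 199.0]
0.53 [326.7, 209.6]
```

```bash
cat > edge.py <<'E'
from fit import *
from scipy.optimize import least_squares
p0=np.load("mill.npy")
def w(p,x,y,z):
    c,s=np.cos(p[2]),np.sin(p[2]); x,y=np.broadcast_arrays(x,y); return np.stack([p[0]+c*x-s*y,p[1]+s*x+c*y,np.full(x.shape,z)],-1)
def pj(n,X):
    K,o,Rm=cam(n); C=(X-o)@Rm@K.T; return C[...,:2]/C[...,2:]
E
python3 - <<'E'
from edge import *
for n,edges in(("top","FBLR"),("side","FLR")):
    g=cv2.GaussianBlur(cv2.cvtColor(cv2.imread(f"pics/{n}0.png"),cv2.COLOR_BGR2GRAY),(3,3),0).astype(np.float32)
    t=np.linspace(-.115,.115,47); off=np.arange(-.012,.0121,.0005)
    res={}
    for e in edges:
        r=[]
        for a in t:
            if e=="F": x,y=-.14-off,a+0*off
            if e=="B": x,y=.15+off,a+0*off
            if e=="L": x,y=a+0*off,.145+off
            if e=="R": x,y=a+0*off,-.145-off
            q=pj(n,w(p0,x,y,.026)).astype(np.float32)
            pr=cv2.remap(g,q[None,:,0],q[None,:,1],cv2.INTER_LINEAR)[0]
            d=np.diff(pr); k=np.argmin(d)   # bright->dark outward
            r.append((off[k],-d[k]))
        r=np.array(r); ok=r[:,1]>np.percentile(r[:,1],40)
        A=np.polyfit(t[ok],r[ok,0],1); print(n,e,"median off mm",np.median(r[ok,0])*1e3,"slope",A[0],"iqr",np.percentile(r[ok,0],[25,75])*1e3)
E
```

```text
top F median off mm 0.5000000000000109 slope -0.014016753753006563 iqr [0.    1.125]
top B median off mm -0.49999999999999 slope -0.001205314492657033 iqr [-1.75  0.  ]
top L median off mm 1.0408340855860843e-14 slope -0.008177484415108183 iqr [-0.5  0.5]
top R median off mm 1.0408340855860843e-14 slope -0.0012700356363522197 iqr [-0.625  0.5  ]
side F median off mm 4.250000000000014 slope -0.05348865644765075 iqr [3.5 5. ]
side L median off mm 0.25000000000001066 slope -0.002203958817519398 iqr [-2.125  1.   ]
side R median off mm 0.5000000000000109 slope 0.01925404028341694 iqr [-3.    3.75]
```

Emit:
carry_out([
  [[0, 0, -0.9], 0],
  [[0, 0, -0.9], 0],
  [[0, 0, -0.9], 0],
  [[0, 0, -0.9], 0],
  [[0.7, -0.8, -0.9], 0],
  [[0.7, -0.8, -0.9], 0],
  [[0.7, -0.8, -0.9], 0],
  [[0.7, -0.8, -0.9], 0],
  [[0.7, -0.8, -0.9], 0],
  [[0.7, -0.8, -0.9], 0],
], hand=0)

```text
time_s: 1.9
ee_pos: [0.2241, -0.3481, 0.3502]
eef_rot: [3.14, -0.0, 0.227]
force: [-0.8, -0.8, -0.1]
grip_width: 0.047
grip_force: 0.0
```

Emit:
carry_out([
  [[0.5, -0.95, 0], 0],
  [[0.5, -0.95, 0], 0],
  [[0.5, -0.95, 0], 0],
  [[0.5, -0.95, 0], 0],
  [[0.5, -0.95, 0], 0],
  [[0.5, -0.95, 0], 0],
])

```text
time_s: 2.5
ee_pos: [0.2791, -0.1411, 0.3498]
eef_rot: [3.141, -0.0, 0.227]
force: [-0.1, -0.7, -0.2]
grip_width: 0.047
grip_force: 0.0
```

Emit:
carry_out([
  [[0.3, -1, 0], 0],
  [[0.3, -1, 0], 0],
  [[0.3, -1, 0], 0],
  [[0.3, -1, 0], 0],
  [[0.3, -1, 0], 0],
  [[0.3, -1, 0], 0],
])

```text
time_s: 3.1
ee_pos: [0.2933, 0.0675, 0.3493]
eef_rot: [-3.141, 0.001, 0.227]
force: [0.8, 0.3, -0.5]
grip_width: 0.047
grip_force: 0.0
```

Emit:
carry_out([
  [[0.3, -1, 0], 0],
  [[0.3, -1, 0], 0],
  [[0.3, -1, 0], 0],
  [[0.3, -1, 0], 0],
  [[0.3, -1, 0], 0],
  [[0.3, -1, 0], 0],
])

```text
time_s: 3.7
ee_pos: [0.3077, 0.2748, 0.3486]
eef_rot: [3.14, 0.002, 0.225]
force: [0.4, -0.7, 0.3]
grip_width: 0.0469
grip_force: 0.0
```

Emit:
carry_out([
  [[0.8, -1, 0], 0],
  [[0.8, -1, 0], 0],
  [[0.8, -1, 0], 0],
  [[0.8, -1, 0], 0],
  [[0.8, -1, 0], 0],
  [[0.8, -1, 0], 0],
])

```text
time_s: 4.3
ee_pos: [0.4218, 0.5061, 0.3452]
eef_rot: [3.138, 0.005, 0.223]
force: [-0.1, -0.4, -1.0]
grip_width: 0.0468
grip_force: 0.0
```

Emit:
carry_out([
  [[0.5, -0.7, 0], 0],
  [[0.5, -0.7, 0], 0],
  [[0.5, -0.7, 0], 0],
  [[0.5, -0.7, 0], 0],
  [[0.5, -0.7, 0], 0],
  [[0.5, -0.7, 0], 0],
])

```text
time_s: 4.9
ee_pos: [0.456, 0.6215, 0.3212]
eef_rot: [-3.121, -0.024, 0.223]
force: [-0.1, -0.0, 1.5]
grip_width: 0.0473
grip_force: 0.0
```

```bash
python3 -c "
from h import *
o=ctrl.get_obs();print(o['qpos'],o['ee_pos'],o['eef_rot'])"
```

```text
[8.89761410e-01 9.11292128e-01 2.36423198e-01 1.46328529e-03
 1.96183809e+00 2.23791873e+00] [0.4559686  0.62145509 0.32117766] [-3.12071634 -0.02434304  0.22296429]
```

Emit:
carry_out([
  [[0.6, -0.9, 0], 0],
  [[0.6, -0.9, 0], 0],
  [[0.6, -0.9, 0], 0],
  [[0.6, -0.9, 0], 0],
])

```text
time_s: 5.3
ee_pos: [0.4453, 0.6711, 0.2722]
eef_rot: [-3.098, -0.048, 0.224]
force: [0.3, -1.2, 0.1]
grip_width: 0.0468
grip_force: 0.0
```

Emit:
carry_out([
  [[0, 0, 0], 0],
  [[0, 0, 0], 0],
  [[0, 0, 0], 0],
  [[0, 0, 0], 0],
])

```text
time_s: 5.7
ee_pos: [0.4455, 0.6708, 0.2733]
eef_rot: [-3.097, -0.049, 0.223]
force: [-0.1, -1.2, 0.2]
grip_width: 0.047
grip_force: 0.0
```

```bash
python3 -c "
from h import *
o=ctrl.get_obs();print(o['qpos'],o['ee_pos'],o['eef_rot'])"
```

```text
[9.38436818e-01 9.74729324e-01 2.35123324e-01 1.61828319e-03
 1.86562001e+00 2.28526330e+00] [0.44553989 0.67077747 0.273251  ] [-3.09708947 -0.04894128  0.22340186]
```

Emit:
carry_out([
  [[-0.4, 0.6, 0], 0],
  [[-0.4, 0.6, 0], 0],
  [[-0.4, 0.6, 0], 0],
  [[-0.4, 0.6, 0], 0],
  [[-0.4, 0.6, 0], 0],
])

```text
time_s: 6.2
ee_pos: [0.3935, 0.5342, 0.2641]
eef_rot: [-3.097, -0.049, 0.223]
force: [1.4, -0.1, -0.3]
grip_width: 0.0468
grip_force: 0.0
```

```bash
python3 -c "
from h import *
o=ctrl.get_obs();print(o['qpos'],o['ee_pos'],o['eef_rot'],R.from_euler('xyz',o['eef_rot']).as_matrix()[:,2])"
```

```text
[0.87830627 0.47415505 1.06920617 0.00537146 1.53213857 2.22478681] [0.3934661  0.53422641 0.26413151] [-3.09708415 -0.04917009  0.22319098] [ 0.03803532  0.05425847 -0.99780225]
```

```bash
cat >> fit.py <<'E'
def sh(target,yaw_turn=0):
    o=ctrl.get_obs(); M=R.from_euler('xyz',o['eef_rot']).as_matrix()
    return np.round(M.T@(np.array(target)-o['ee_pos'])/.2,3)
E
python3 - <<'E'
from fit import *
P=cloud("side",np.load("side0.npy"))
sel=(P[...,0]>.5)&(P[...,0]<.9)&(abs(P[...,1])<.3)
print(P[sel][:,2].max(), np.percentile(P[sel][:,2],[99,99.8]))
for X in((.45,.2,.45),(.55,.12,.45),(.42,.1,.48)): print(sh(X))
E
```

```text
0.3363635002495714 [0.3164 0.3315]
[-0.048  1.649 -1.007]
[ 0.35  2.15 -1.01]
[-0.298  2.096 -1.19 ]
```

Emit:
carry_out([
  [[0, 0.9, -0.95], 0],
  [[0, 0.9, -0.95], 0],
  [[0, 0.9, -0.95], 0],
  [[0, 0.9, -0.95], 0],
  [[0, 0.9, -0.95], 0],
  [[0, 0.9, -0.95], 0],
  [[0, 0.9, -0.95], 0],
])

```text
time_s: 6.9
ee_pos: [0.4278, 0.3503, 0.4466]
eef_rot: [-3.097, -0.051, 0.222]
force: [-0.1, 0.6, -0.5]
grip_width: 0.0468
grip_force: 0.0
```

Emit:
carry_out([
  [[0.5, 0.9, 0], 0],
  [[0.5, 0.9, 0], 0],
  [[0.5, 0.9, 0], 0],
  [[0.5, 0.9, 0], 0],
  [[0.5, 0.9, 0], 0],
])

```text
time_s: 7.4
ee_pos: [0.5678, 0.1954, 0.4379]
eef_rot: [-3.098, -0.042, 0.22]
force: [0.3, 1.3, -0.8]
grip_width: 0.047
grip_force: 0.0
```

Emit:
carry_out([
  [[0.8, 0.1, 0], 0],
  [[0.8, 0.1, 0], 0],
  [[0.8, 0.1, 0], 0],
  [[0.8, 0.1, 0], 0],
])

```text
time_s: 7.8
ee_pos: [0.6889, 0.2071, 0.4212]
eef_rot: [-3.096, -0.064, 0.224]
force: [-2.0, -0.4, 5.3]
grip_width: 0.047
grip_force: 0.0
```

```bash
python3 -c "
from fit import *
o=ctrl.get_obs();print(o['qpos'],o['ee_pos'],o['eef_rot'],R.from_euler('xyz',o['eef_rot']).as_matrix()[:,2])"
```

```text
[0.2216 0.7766 0.2343 0.0523 2.0667 1.593 ] [0.6889 0.2071 0.4212] [-3.0958 -0.0636  0.2243] [ 0.0517  0.0588 -0.9969]
```

Emit:
carry_out([
  [[1, 0.1, -0.4], 0],
  [[1, 0.1, -0.4], 0],
])

```text
time_s: 8.0
ee_pos: [0.7077, 0.1987, 0.4134]
eef_rot: [-3.094, -0.096, 0.223]
force: [-0.9, 0.3, 0.2]
grip_width: 0.0472
grip_force: 0.0
```

Emit:
carry_out([
  [[1, 0.1, -0.4], 0],
  [[1, 0.1, -0.4], 0],
])

```text
time_s: 8.2
ee_pos: [0.7239, 0.1905, 0.4108]
eef_rot: [-3.093, -0.132, 0.221]
force: [0.4, -0.8, -0.6]
grip_width: 0.0465
grip_force: 0.0
```

Emit:
carry_out([
  [[1, 0.1, -1], 0],
  [[1, 0.1, -1], 0],
])

```text
time_s: 8.4
ee_pos: [0.7182, 0.1782, 0.4372]
eef_rot: [-3.092, -0.164, 0.219]
force: [-0.4, -1.0, 0.6]
grip_width: 0.0472
grip_force: 0.0
```

Emit:
carry_out([
  [[0.5, 0.1, -1], 0],
  [[0.5, 0.1, -1], 0],
])

```text
time_s: 8.6
ee_pos: [0.6957, 0.1609, 0.4812]
eef_rot: [-3.091, -0.191, 0.217]
force: [-0.7, -0.2, 0.6]
grip_width: 0.0472
grip_force: 0.0
```

Emit:
carry_out([
  [[1, 0.1, -0.4], 0],
  [[1, 0.1, -0.4], 0],
  [[1, 0.1, -0.4], 0],
])

```text
time_s: 8.9
ee_pos: [0.7166, 0.154, 0.4701]
eef_rot: [-3.091, -0.219, 0.215]
force: [-0.2, 0.4, -0.7]
grip_width: 0.0472
grip_force: 0.0
```

Emit:
carry_out([
  [[1, 0.1, -0.4], 0],
  [[1, 0.1, -0.4], 0],
])

```text
time_s: 9.1
ee_pos: [0.7312, 0.1493, 0.4682]
eef_rot: [-3.09, -0.253, 0.214]
force: [-0.3, 0.5, 0.4]
grip_width: 0.047
grip_force: 0.0
```

Emit:
carry_out([
  [[1, 0.1, -0.5], 0],
  [[1, 0.1, -0.5], 0],
])

```text
time_s: 9.3
ee_pos: [0.7385, 0.1435, 0.4753]
eef_rot: [-3.091, -0.286, 0.212]
force: [-0.7, 0.3, 0.9]
grip_width: 0.0472
grip_force: 0.0
```

Emit:
carry_out([
  [[1, 0.1, -0.5], 0],
  [[1, 0.1, -0.5], 0],
])

```text
time_s: 9.5
ee_pos: [0.7445, 0.138, 0.484]
eef_rot: [-3.091, -0.319, 0.21]
force: [-1.0, 0.2, 0.2]
grip_width: 0.0466
grip_force: 0.0
```

Emit:
carry_out([
  [[1, 0.1, -0.5], 0],
  [[1, 0.1, -0.5], 0],
])

```text
time_s: 9.7
ee_pos: [0.7493, 0.1326, 0.4938]
eef_rot: [-3.091, -0.352, 0.208]
force: [0.6, -0.5, 0.1]
grip_width: 0.0468
grip_force: 0.0
```

Emit:
carry_out([
  [[1, 0.1, -0.5], 0],
  [[1, 0.1, -0.5], 0],
])

```text
time_s: 9.9
ee_pos: [0.7527, 0.1274, 0.5053]
eef_rot: [-3.092, -0.385, 0.207]
force: [-0.5, -0.8, -0.1]
grip_width: 0.0472
grip_force: 0.0
```

```bash
python3 -c "
from fit import *
o=ctrl.get_obs();z=R.from_euler('xyz',o['eef_rot']).as_matrix()[:,2];print(o['qpos'],z,np.arctan2(z[1],z[0]),np.degrees(np.arccos(-z[2])))"
```

```text
[0.081  0.6836 0.2352 0.1001 1.8454 1.4811] [ 0.3566  0.1255 -0.9258] 0.3382859332227025 22.210871903789993
```

Emit:
carry_out([
  [[1, 0.2, -0.5], 0],
  [[1, 0.2, -0.5], 0],
])

```text
time_s: 10.1
ee_pos: [0.7563, 0.1147, 0.5176]
eef_rot: [-3.093, -0.418, 0.205]
force: [-0.6, -0.2, -0.3]
grip_width: 0.0471
grip_force: 0.0
```

Emit:
carry_out([
  [[1, 0.2, -0.5], 0],
  [[1, 0.2, -0.5], 0],
])

```text
time_s: 10.3
ee_pos: [0.7583, 0.1028, 0.5311]
eef_rot: [-3.095, -0.451, 0.203]
force: [-0.3, -0.0, -0.2]
grip_width: 0.0467
grip_force: 0.0
```

Emit:
carry_out([
  [[1, 0.2, -0.5], 0],
  [[1, 0.2, -0.5], 0],
])

```text
time_s: 10.5
ee_pos: [0.7589, 0.0919, 0.5458]
eef_rot: [-3.096, -0.484, 0.201]
force: [-0.9, -0.4, -0.7]
grip_width: 0.0471
grip_force: 0.0
```

Emit:
carry_out([
  [[1, 0.2, -0.5], 0],
  [[1, 0.2, -0.5], 0],
])

```text
time_s: 10.7
ee_pos: [0.7582, 0.0815, 0.5616]
eef_rot: [-3.099, -0.517, 0.2]
force: [-0.4, -0.1, -0.4]
grip_width: 0.0472
grip_force: 0.0
```

```bash
python3 -c "
from fit import *
o=ctrl.get_obs();M=R.from_euler('xyz',o['eef_rot']).as_matrix();z=M[:,2];print(o['qpos'],M,np.arctan2(z[1],z[0]),np.degrees(np.arccos(-z[2])))
p=np.load('mill.npy');c,s=np.cos(p[2]),np.sin(p[2])
# knob pre-grasp: gate 0.016
def W(x,y,z): return np.array([p[0]+c*x-s*y,p[1]+s*x+c*y,z])
# turn about tool z so that tool y is along mill -y (horizontal)
my=np.array([s,-c,0]); t=M.T@my; print('turn deg',np.degrees(np.arctan2(t[1],t[0])-np.pi/2), 'resid',t[2])
for X in (W(-.16,.108,.40),W(-.09,.108,.17)): print(X,sh(X))
"
```

```text
[0.0032 0.6223 0.2352 0.1422 1.7804 1.4284] [[ 0.8519  0.219   0.4758]
 [ 0.1724 -0.975   0.1401]
 [ 0.4946 -0.0374 -0.8683]] 0.2864475281841578 29.733426575665842
turn deg -3.482616886410692 resid -0.008342652434834563
[0.424  0.1038 0.4   ] [-1.804 -0.445 -0.078]
[0.4914 0.1224 0.17  ] [-2.069 -0.419  1.094]
```

Emit:
carry_out([
  [[-0.9, -0.2, 0], -0.01],
  [[-0.9, -0.2, 0], -0.01],
  [[-0.9, -0.2, 0], -0.01],
  [[-0.9, -0.2, 0], -0.01],
  [[-0.9, -0.2, 0], -0.01],
])

```text
time_s: 11.2
ee_pos: [0.6189, 0.0888, 0.4868]
eef_rot: [-3.134, -0.517, 0.272]
force: [0.4, 0.6, 1.4]
grip_width: 0.0471
grip_force: 0.0
```

Emit:
carry_out([
  [[-0.9, -0.2, 0], 0],
  [[-0.9, -0.2, 0], 0],
  [[-0.9, -0.2, 0], 0],
  [[-0.9, -0.2, 0], 0],
  [[-0.9, -0.2, 0], 0],
])

```text
time_s: 11.7
ee_pos: [0.4559, 0.0854, 0.3983]
eef_rot: [-3.134, -0.517, 0.272]
force: [0.5, -0.3, 0.8]
grip_width: 0.0468
grip_force: 0.0
```

```bash
cat >> fit.py <<'E'
p=np.load('mill.npy');p[0]-=.0005;c,s=np.cos(p[2]),np.sin(p[2])
def W(x,y,z): return np.array([p[0]+c*x-s*y,p[1]+s*x+c*y,z])
def tomill(X): e=np.array(X[:2])-p[:2]; return np.array([c*e[0]+s*e[1],-s*e[0]+c*e[1],X[2]])
def tool(): o=ctrl.get_obs(); return R.from_euler('xyz',o['eef_rot']).as_matrix()
E
python3 -c "
from fit import *
o=ctrl.get_obs();M=tool();print(o['qpos'],o['ee_pos'],M,tomill(o['ee_pos']),o['time_s'])
T=W(-.0315,.108,.068)+.019*M[:,2]; print(T,sh(T))
my=np.array([s,-c,0]); t=M.T@my; print('turn deg',np.degrees(np.arctan2(t[1],t[0])-np.pi/2))
im,d=camera('top');P=cloud('top',d);cv2.imwrite('pics/top2.png',im)
im,d=camera('side');cv2.imwrite('pics/side2.png',im)
"
```

```text
[ 0.0187 -0.3268  1.7132  0.1386  1.2564  1.306 ] [0.4559 0.0854 0.3983] [[ 0.8372  0.2725  0.4741]
 [ 0.2337 -0.9621  0.1403]
 [ 0.4944 -0.0066 -0.8692]] [-0.1337  0.0817  0.3983] 11.7
[0.5563 0.1407 0.0515] [-0.372 -0.118  1.784]
turn deg 0.1284814658715977
```

Emit:
carry_out([
  [[-0.37, -0.12, 0.2], 0],
  [[-0.37, -0.12, 0.6], 0],
  [[-0.37, -0.12, 1], 0],
  [[-0.37, -0.12, 1], 0],
  [[-0.37, -0.12, 1], 0],
  [[-0.37, -0.12, 1], 0],
], hand=0.2)

```text
time_s: 12.4
ee_pos: [0.4848, 0.1195, 0.1848]
eef_rot: [-3.132, -0.51, 0.272]
force: [-0.6, -0.3, 0.4]
grip_width: 0.0375
grip_force: 0.0
```

Emit:
carry_out([
  [[0, 0, 0.5], 0],
  [[0, 0, 0.5], 0],
  [[0, 0, 0.5], 0],
  [[0, 0, 0.5], 0],
])

```text
time_s: 12.8
ee_pos: [0.5331, 0.1333, 0.1027]
eef_rot: [-3.133, -0.516, 0.272]
force: [-0.3, -0.1, 1.1]
grip_width: 0.0375
grip_force: 0.0
```

```bash
python3 -c "
from fit import *
o=ctrl.get_obs();M=tool();print(o['ee_pos'],tomill(o['ee_pos']),o['time_s'])
T=W(-.0315,.108,.068)+.019*M[:,2]; print(T,sh(T))
a,d=camera('top');b,d=camera('side')
cv2.imwrite('pics/v3.png',np.hstack([cv2.resize(a[90:240,240:400],(400,375),interpolation=2),cv2.resize(b[120:240,190:318],(400,375),interpolation=2)]))
"
```

```text
[0.5331 0.1333 0.1027] [-0.0465  0.1072  0.1027] 12.8
[0.5563 0.1407 0.0515] [-0.02  -0.002  0.283]
```

View pics/v3.png

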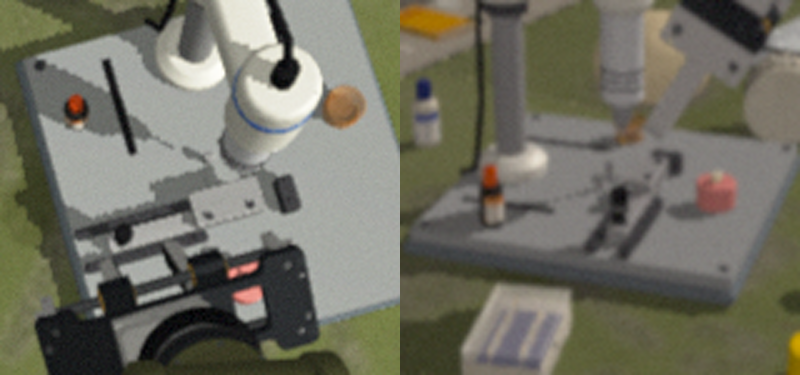

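```bash
python3 -c "
from fit import *
o=ctrl.get_obs();M=tool();X=o['ee_pos']
for k in(-.019,0,.019):
  Q=X+k*M[:,1]; a=proj('top',Q);b=proj('side',Q); print((a-[240,90])*2.5,(b-[190,120])*[3.125,3.125]+[400,0])
for K in(W(-.0315,.108,.074),W(-.0315,.104,.074),W(-.0315,.112,.074),W(-.0315,.108,.045)):
  a=proj('top',K);b=proj('side',K); print('K',(a-[240,90])*2.5,(b-[190,120])*[3.125,3.125]+[400,0])
"
```

```text
[104.7689 249.5555] [627.948  163.8357]
[127.9827 242.8112] [634.5211 155.0954]
[151.1793 236.0719] [640.8929 146.6227]
K [120.5154 232.5344] [617.4581 187.0842]
K [125.2315 231.19  ] [618.8759 185.1815]
K [115.7989 233.8789] [616.0312 188.9991]
K [119.5305 238.6311] [617.4284 217.732 ]
```

```bash
python3 -c "
from fit import *
o=ctrl.get_obs();M=tool();X=o['ee_pos']
a,d=camera('top');b,ds=camera('side')
A=cv2.resize(a[150:220,260:330],(400,400),interpolation=2);B=cv2.resize(b[140:210,230:300],(400,400),interpolation=2);f=400/70
for k in(-.019,0,.019):
  Q=X+k*M[:,1]
  for I,n,o0 in((A,'top',(260,150)),(B,'side',(230,140))): cv2.circle(I,tuple(int(v) for v in (proj(n,Q)-o0)*f),4,(0,0,255),1)
cv2.imwrite('pics/v4.png',np.hstack([A,B]))
"
```

```text
(no output)
```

View pics/v4.png

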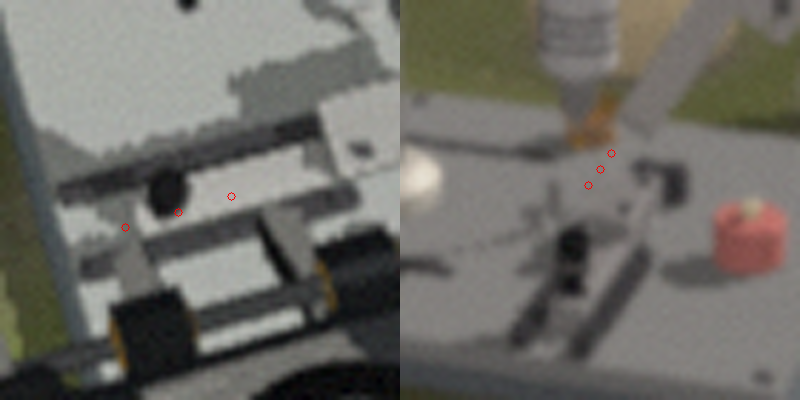

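Emit:
carry_out([
  [[-0.02, 0, 0.1], 0],
  [[-0.02, 0, 0.2], 0],
  [[-0.02, 0, 0.28], 0],
  [[-0.02, 0, 0.28], 0],
  [[-0.02, 0, 0.28], 0],
])

```text
time_s: 13.5
ee_pos: [0.5557, 0.1402, 0.0527]
eef_rot: [-3.134, -0.518, 0.272]
force: [-0.0, 0.1, 0.1]
grip_width: 0.0378
grip_force: 0.0
```

Emit:
carry_out([
  [[0, 0, 0], 0],
  [[0, 0, 0], 0],
  [[0, 0, 0], 0],
  [[0, 0, 0], 0],
  [[0, 0, 0], 0],
  [[0, 0, 0], 0],
], hand=1, force=8)

```text
time_s: 14.1
ee_pos: [0.5555, 0.1402, 0.051]
eef_rot: [-3.134, -0.516, 0.272]
force: [0.2, -0.9, 0.3]
grip_width: 0.0006
grip_force: 0.0
```

```bash
python3 -c "
from fit import *
o=ctrl.get_obs();M=tool();X=o['ee_pos']
a,d=camera('top');b,ds=camera('side')
A=cv2.resize(a[150:220,260:330],(400,400),interpolation=2);B=cv2.resize(b[140:210,230:300],(400,400),interpolation=2);f=400/70
for k in(-.019,0):
  Q=X+k*M[:,2]
  for I,n,o0 in((A,'top',(260,150)),(B,'side',(230,140))): cv2.circle(I,tuple(int(v) for v in (proj(n,Q)-o0)*f),4,(0,0,255),1)
cv2.imwrite('pics/v5.png',np.hstack([A,B]))
"
```

```text
(no output)
```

View pics/v5.png

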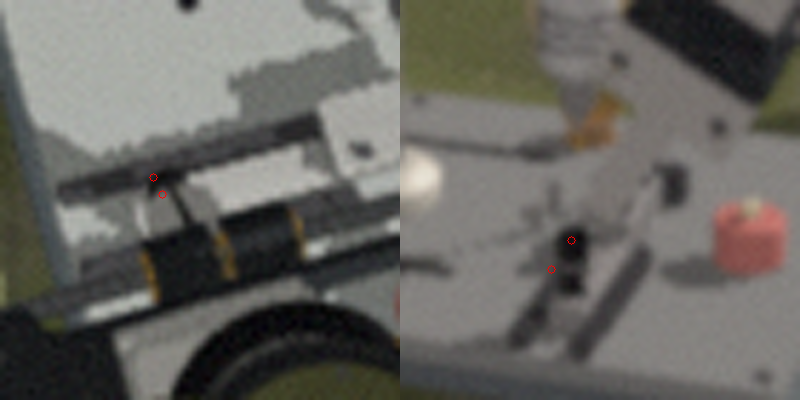

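```bash
python3 -c "
from fit import *
o=ctrl.get_obs();M=tool();X=o['ee_pos'];print(X,o['grip_width'],o['force'])
for n in('side','top'):
  a,d=camera(n);d0=np.load(n+'0.npy')
  m=(abs(d-d0)>.012)&(d>0)&(d0>0)
  m=cv2.morphologyEx(m.astype(np.uint8),cv2.MORPH_OPEN,np.ones((2,2)))>0
  P=cloud(n,d)[m]; L=(P-X)@M; k=(L[:,2]>-.09)&(L[:,2]<.03)&(abs(L[:,0])<.05)&(abs(L[:,1])<.05)
  L=L[k]; i=np.argsort(-L[:,2]); print(n,k.sum()); print(np.round(L[i][:14]*1e3)); 
  for a0 in range(-90,30,15):
    q=(L[:,2]*1e3>=a0)&(L[:,2]*1e3<a0+15)
    if q.sum(): print(a0,q.sum(),np.percentile(L[q],[5,50,95],axis=0)[:,:2].round(3).tolist())
"
```

```text
[0.5554 0.1402 0.051 ] 0.00038815285342019216 [-0.1953 -0.1849 -0.4887]
side 105
[[ -1.  -2. -35.]
 [-10.  -2. -36.]
 [ -7.  -5. -38.]
 [  3.  -8. -40.]
 [ -3.  -8. -41.]
 [  0. -10. -42.]
 [-11.  -8. -43.]
 [ -5. -11. -44.]
 [ -2. -10. -44.]
 [ -9. -14. -45.]
 [  2. -10. -45.]
 [ -8. -10. -45.]
 [  4. -14. -46.]
 [ -4. -12. -47.]]
-90 34 [[-0.011, -0.015], [-0.003, -0.012], [0.004, -0.006]]
-75 32 [[-0.011, -0.015], [-0.004, -0.013], [0.003, -0.007]]
-60 29 [[-0.01, -0.014], [-0.004, -0.012], [0.003, -0.009]]
-45 10 [[-0.011, -0.012], [-0.004, -0.008], [0.002, -0.002]]
top 92
[[-50. -42.  17.]
 [-49. -40.  15.]
 [-46. -23.   6.]
 [-47. -30.   6.]
 [-46. -16.   5.]
 [-45. -34.   5.]
 [-44. -14.   4.]
 [-44. -21.   4.]
 [-47.  50.   4.]
 [-45. -32.   4.]
 [-46. -21.   4.]
 [-44. -36.   4.]
 [-17.  21.   4.]
 [-48.  47.   4.]]
-90 6 [[0.008, -0.007], [0.009, 0.008], [0.009, 0.012]]
-75 33 [[0.006, -0.009], [0.008, 0.002], [0.009, 0.011]]
-60 30 [[0.007, -0.009], [0.008, 0.001], [0.009, 0.012]]
-15 2 [[-0.044, -0.033], [-0.037, 0.005], [-0.031, 0.044]]
0 20 [[-0.048, -0.036], [-0.045, -0.021], [-0.025, 0.049]]
15 1 [[-0.05, -0.042], [-0.05, -0.042], [-0.05, -0.042]]
```

```bash
python3 -c "
from fit import *
o=ctrl.get_obs();M=tool();X=o['ee_pos']
for n in('side','top'):
  a,d=camera(n);d0=np.load(n+'0.npy')
  v,u=np.mgrid[:384,:512]
  print(n,'zeros near',((d==0)&(abs(u-proj(n,X)[0])<20)&(abs(v-proj(n,X)[1])<20)).sum())
  m=(abs(d-d0)>.012)&(d>0)&(d0>0)
  P=cloud(n,d)[m]; L=(P-X)@M*1e3
  for a0 in range(-200,-20,10):
    q=(L[:,2]>=a0)&(L[:,2]<a0+10)&(abs(L[:,0])<120)&(abs(L[:,1])<120)
    if q.sum()>2: print(a0,q.sum(),np.percentile(L[q],[3,97],axis=0)[:,:2].round().tolist())
print([ (k,round(float(v),3)) for k,v in zip('xyz',X-.037*M[:,2])])
for k in(-.06,-.045,-.04,-.035,-.03,-.02,-.01): 
  q=proj('side',X+k*M[:,2]-.012*M[:,1]); u,v=np.round(q).astype(int); print(k,q,a is None,)
a,d=camera('side'); d0=np.load('side0.npy')
K,o_,Rm=cam('side')
for k in np.arange(-.07,.001,.005):
  Q=X+k*M[:,2]-.012*M[:,1]; u,v=np.round(proj('side',Q)).astype(int); print(round(k,3),u,v,a[v,u],d[v,u].round(3),d0[v,u].round(3),((Q-o_)@Rm)[2].round(3))
"
```

```text
side zeros near 7
-200 71 [[-21.0, -43.0], [20.0, -17.0]]
-190 86 [[-23.0, -43.0], [20.0, -11.0]]
-180 328 [[-32.0, -90.0], [29.0, 51.0]]
-170 118 [[-34.0, -90.0], [31.0, 67.0]]
-160 159 [[-34.0, -87.0], [31.0, 74.0]]
-150 134 [[-35.0, -83.0], [31.0, 73.0]]
-140 79 [[-33.0, -83.0], [30.0, 72.0]]
-100 28 [[-10.0, -15.0], [7.0, -10.0]]
-90 26 [[-11.0, -15.0], [7.0, -1.0]]
-80 26 [[-11.0, -16.0], [7.0, -8.0]]
-70 26 [[-11.0, -15.0], [7.0, -7.0]]
-60 25 [[-11.0, -16.0], [7.0, -8.0]]
-50 18 [[-10.0, -14.0], [6.0, -8.0]]
-40 5 [[-10.0, -8.0], [5.0, -5.0]]
top zeros near 8
-200 7 [[4.0, -39.0], [22.0, 0.0]]
-190 65 [[10.0, -39.0], [23.0, 17.0]]
-180 1737 [[-31.0, -84.0], [31.0, 87.0]]
-170 142 [[-17.0, -83.0], [33.0, 84.0]]
-160 355 [[18.0, -73.0], [33.0, 77.0]]
-150 214 [[-7.0, -73.0], [33.0, 74.0]]
-140 24 [[11.0, -76.0], [33.0, 81.0]]
-80 15 [[7.0, -11.0], [9.0, 13.0]]
-70 23 [[6.0, -10.0], [9.0, 12.0]]
-60 25 [[2.0, -11.0], [9.0, 13.0]]
-50 19 [[6.0, -9.0], [9.0, 12.0]]
-40 4 [[7.0, -4.0], [8.0, 6.0]]
[('x', 0.538), ('y', 0.135), ('z', 0.083)]
-0.06 [266.1487 172.4468] False
-0.045 [263.3596 176.7101] False
-0.04 [262.4391 178.1173] False
-0.035 [261.5231 179.5175] False
-0.03 [260.6115 180.9109] False
-0.02 [258.8017 183.6774] False
-0.01 [257.0094 186.417 ] False
-0.07 268 170 [114 114 121] 1.035 1.179 1.031
-0.065 267 171 [112 116 119] 1.029 1.174 1.034
-0.06 266 172 [112 115 121] 1.032 1.168 1.036
-0.055 265 174 [113 116 122] 1.034 1.155 1.039
-0.05 264 175 [110 113 119] 1.038 1.148 1.041
-0.045 263 177 [100 103 105] 1.042 1.139 1.044
-0.04 262 178 [88 92 93] 1.136 1.133 1.046
-0.035 262 180 [63 62 65] 1.062 1.069 1.049
-0.03 261 181 [31 26 29] 1.064 1.06 1.052
-0.025 260 182 [25 21 25] 1.058 1.058 1.054
-0.02 259 184 [19 17 21] 1.064 1.062 1.057
-0.015 258 185 [39 38 41] 1.067 1.062 1.059
-0.01 257 186 [61 62 64] 1.07 1.071 1.062
-0.005 256 188 [69 68 70] 1.131 1.132 1.064
0.0 255 189 [75 76 78] 1.126 1.126 1.067
```

```bash
cat >> fit.py <<'E'
OFF=.040
def tip(): o=ctrl.get_obs(); return o['ee_pos']-OFF*tool()[:,2]
def sht(T): return np.round(tool().T@(np.array(T)-tip())/.2,3)
E
python3 -c "
from fit import *
M=tool();print(tip(),tomill(tip()))
print(sht(W(-.0315,.108,.068)+.019*M[:,2]))"
```

```text
[0.5365 0.1346 0.0858] [-0.0428  0.1075  0.0858]
[ 0.005 -0.001  0.2  ]
```

Emit:
carry_out([
  [[0, 0, -0.05], 0],
  [[0, 0, -0.05], 0],
  [[0, 0, -0.05], 0],
  [[0, 0, -0.05], 0],
  [[0, 0, 0.05], 0],
  [[0, 0, 0.1], 0],
  [[0, 0, 0.15], 0],
  [[0, 0, 0.2], 0],
  [[0, 0, 0.2], 0],
], hand=0.2)

```text
time_s: 15.35
ee_pos: [0.5743, 0.1458, 0.015]
eef_rot: [-3.134, -0.515, 0.272]
force: [-0.4, -0.0, -0.0]
grip_width: 0.0375
grip_force: 0.0
```

Emit:
carry_out([
  [[0, 0, 0], 0],
  [[0, 0, 0], 0],
  [[0, 0, 0], 0],
  [[0, 0, 0], 0],
  [[0, 0, 0], 0],
], hand=1, force=8)

```text
time_s: 15.85
ee_pos: [0.5745, 0.1458, 0.0166]
eef_rot: [-3.134, -0.517, 0.272]
force: [-1.3, -1.2, 3.4]
grip_width: 0.0155
grip_force: 8.0
```

Emit:
carry_out([
  [[0, -0.05, 0], 0],
  [[0, -0.1, 0], 0],
  [[0, -0.15, 0], 0],
  [[0, -0.19, 0], 0],
  [[0, -0.21, 0], 0],
  [[0, -0.22, 0], 0],
  [[0, -0.22, 0], 0],
  [[0, -0.22, 0], 0],
])

```text
time_s: 16.65
ee_pos: [0.5629, 0.1885, 0.0168]
eef_rot: [-3.134, -0.518, 0.272]
force: [5.1, 2.6, -4.6]
grip_width: 0.0159
grip_force: 8.0
```

```bash
python3 -c "
from fit import *
print(tomill(tip()))
a,d=camera('top');P=cloud('top',d)
cv2.imwrite('pics/v6.png',cv2.resize(a[100:230,240:400],(640,520),interpolation=2))"
```

```text
[-0.0228  0.1521  0.0516]
```

View pics/v6.png

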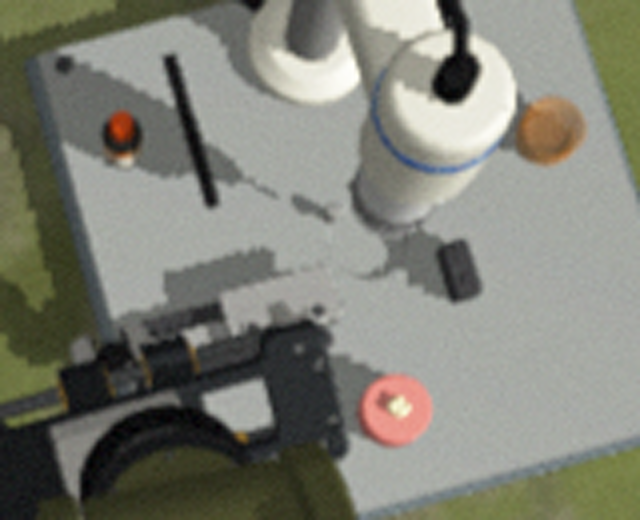

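Emit:
carry_out([
  [[0, -0.01, 0], 0],
  [[0, -0.015, 0], 0],
  [[0, -0.015, 0], 0],
])

```text
time_s: 17.0
ee_pos: [0.5625, 0.19, 0.0168]
eef_rot: [-3.135, -0.518, 0.271]
force: [9.5, -10.7, -4.5]
grip_width: 0.0161
grip_force: 8.0
```

Emit:
carry_out([
  [[0, 0.01, 0], 0],
  [[0, 0.01, 0], 0],
  [[0, 0.01, 0], 0],
  [[0, 0.01, -0.1], 0],
  [[0, 0.01, -0.3], 0],
  [[0, 0.01, -0.5], 0],
  [[0, 0.01, -0.5], 0],
  [[0, 0.01, -0.5], 0],
], hand=0.2)

```text
time_s: 17.8
ee_pos: [0.515, 0.1753, 0.1043]
eef_rot: [-3.134, -0.518, 0.272]
force: [0.2, 0.4, 0.2]
grip_width: 0.0372
grip_force: 0.0
```

```bash
cat > samp.py <<'E'
from fit import *
def circ(z=.050):
    a,d=camera('top'); h=cv2.cvtColor(a,cv2.COLOR_BGR2HSV)
    m=(((h[...,0]>170)|(h[...,0]<8))&(h[...,1]>70)&(h[...,2]>100)).astype(np.uint8)
    m[245:]=0; m=cv2.morphologyEx(m,cv2.MORPH_CLOSE,np.ones((5,5)))
    n,l,st,c=cv2.connectedComponentsWithStats(m)
    k=[i for i in range(1,n) if st[i,4]>40 and 310<c[i][0]<360]; P=cloud('top',d)
    for i in k:
        q=l==i; cn=np.argwhere(q)[:,::-1].astype(np.float32)
        print(st[i],c[i],'mill@.046',tomill(at_z('top',c[i],z-.004)),'encl',tomill(at_z('top',cv2.minEnclosingCircle(cn)[0],z-.004)))
    return a
E
python3 -c "
from samp import *
circ(); print(tomill(tip()))
M=tool()
for X in(W(-.175,.016,.075),W(-.165,.016,.036)): print(sht(X))"
```

```text
[332 194  16  18 205] [339.8293 201.4634] mill@.046 [-0.0941  0.0139  0.046 ] encl [-0.0943  0.0171  0.046 ]
[-0.0727  0.1521  0.1379]
[-0.601  0.68   0.015]
[-0.654  0.681  0.209]
```

Emit:
carry_out([
  [[-0.3, 0, -0.15], 0],
  [[-0.6, 0.1, -0.2], 0],
  [[-0.62, 0.4, -0.15], 0],
  [[-0.62, 0.67, -0.1], 0],
  [[-0.62, 0.67, -0.1], 0],
  [[-0.65, 0.67, 0.1], 0],
  [[-0.65, 0.675, 0.2], 0],
  [[-0.65, 0.675, 0.2], 0],
  [[-0.65, 0.675, 0.2], 0],
], hand=0.48)

```text
time_s: 18.75
ee_pos: [0.4606, 0.0209, 0.0027]
eef_rot: [-3.132, -0.513, 0.271]
force: [0.2, 0.2, 0.1]
grip_width: 0.0245
grip_force: 0.0
```

```bash
python3 -c "
from samp import *
circ(); print(tomill(tip()))
for X in(W(-.165,.0175,.035),W(-.125,.0175,.035),W(-.08,.0,.035),W(-.0204,0,.035)): print(sht(X))"
```

```text
[329 194  19  17 255] [338.1922 201.9725] mill@.046 [-0.0942  0.0175  0.046 ] encl [-0.0947  0.0175  0.046 ]
[-0.1654  0.0177  0.0387]
[-0.007  0.001  0.017]
[0.167 0.002 0.116]
[0.362 0.091 0.226]
[0.622 0.093 0.373]
```

Emit:
carry_out([
  [[0.08, 0, 0.065], 0],
  [[0.167, 0, 0.116], 0],
  [[0.19, 0.002, 0.13], 0],
  [[0.215, 0.015, 0.143], 0],
  [[0.245, 0.03, 0.159], 0],
  [[0.275, 0.046, 0.176], 0],
  [[0.305, 0.062, 0.193], 0],
  [[0.335, 0.078, 0.21], 0],
  [[0.362, 0.092, 0.226], 0],
  [[0.362, 0.092, 0.226], 0],
])

```text
time_s: 19.8
ee_pos: [0.5494, 0.0257, -0.0001]
eef_rot: [-3.134, -0.517, 0.272]
force: [0.9, -0.3, 0.4]
grip_width: 0.0242
grip_force: 0.1
```

```bash
python3 -c "
from samp import *
circ(); print(tomill(tip()))
for X in(W(-.06,.0,.035),W(-.0354,0,.035),W(-.0204,0,.035)): print(sht(X))"
```

```text
[333 175  18  18 254] [341.4843 183.1417] mill@.046 [-0.0581 -0.001   0.046 ] encl [-0.0586 -0.0012  0.046 ]
[-0.0797 -0.0009  0.0345]
[ 0.087 -0.004  0.046]
[ 0.194 -0.003  0.107]
[ 0.259 -0.003  0.144]
```

Emit:
carry_out([
  [[0.04, -0.003, 0.022], 0],
  [[0.085, -0.003, 0.046], 0],
  [[0.13, -0.003, 0.07], 0],
  [[0.17, -0.003, 0.094], 0],
  [[0.2, -0.003, 0.11], 0],
  [[0.22, -0.003, 0.122], 0],
  [[0.24, -0.003, 0.133], 0],
  [[0.253, -0.003, 0.14], 0],
  [[0.259, -0.003, 0.144], 0],
  [[0.259, -0.003, 0.144], 0],
])

```text
time_s: 20.85
ee_pos: [0.6053, 0.0428, 0.0002]
eef_rot: [-3.133, -0.516, 0.272]
force: [-1.0, -0.9, -0.6]
grip_width: 0.0242
grip_force: 0.9
```

```bash
python3 -c "
from samp import *
circ(.045); print(tomill(tip()))
b,d=camera('side'); P=cloud('side',d)
h=cv2.cvtColor(b,cv2.COLOR_BGR2HSV); m=(((h[...,0]>170)|(h[...,0]<8))&(h[...,1]>70)&(h[...,2]>80)); m[195:]=0; m[:140]=0;m[:,300:]=0;m[:,230]=0
q=P[m]; L=np.array([tomill(x) for x in q]); print(len(q), np.percentile(L,[3,50,97],axis=0)); v,u=np.nonzero(m); print(u.min(),u.max(),v.min(),v.max())
B=cv2.resize(b[130:210,225:305],(560,560),interpolation=2);cv2.imwrite('pics/v7.png',B)"
```

```text
[324 151  17  17 162] [330.9321 160.3889] mill@.046 [-0.0045  0.0047  0.041 ] encl [-0.0009  0.0023  0.041 ]
[-0.0208  0.0004  0.035 ]
108 [[-0.0142 -1.1057 -0.3817]
 [ 0.0083  0.0089  0.0415]
 [ 1.1697  0.117   0.0732]]
130 265 140 180
```

View pics/v7.png

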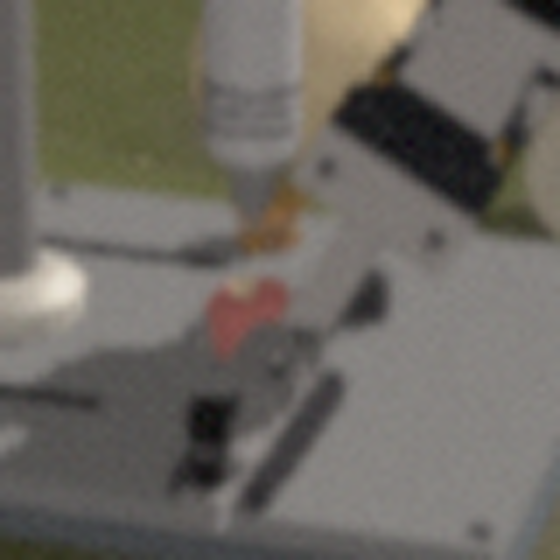

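Emit:
carry_out([
  [[0.006, 0, 0.004], 0],
  [[0.011, 0, 0.007], 0],
  [[0.016, 0, 0.009], 0],
  [[0.016, 0, 0.009], 0],
])

```text
time_s: 21.35
ee_pos: [0.6073, 0.044, -0.0009]
eef_rot: [-3.132, -0.513, 0.272]
force: [-11.3, -1.6, -0.4]
grip_width: 0.0246
grip_force: 6.0
```

```bash
python3 -c "
from samp import *
print(tomill(tip()))
circ(.045)
for n in('top','side'):
  a,d=camera(n); P=cloud(n,d); h=cv2.cvtColor(a,cv2.COLOR_BGR2HSV)
  m=(((h[...,0]>170)|(h[...,0]<10))&(h[...,1]>60)&(h[...,2]>60))
  c0=proj(n,W(0,0,.04)).astype(int); k=np.zeros_like(m);k[c0[1]-13:c0[1]+14,c0[0]-13:c0[0]+14]=1
  v,u=np.nonzero(m&k); L=np.array([np.r_[tomill(P[y,x]),x,y] for y,x in zip(v,u)]); 
  if n=='top': L=L[L[:,2]<.06]
  A=np.c_[L[:,:2],np.ones(len(L))]; print(n,len(L),np.median(L,axis=0), np.percentile(L[:,2],[10,50,90]))
  if n=='top': print('plane',np.linalg.lstsq(A,L[:,2],rcond=None)[0])
"
```

```text
[-0.0184  0.001   0.0339]
[324 150  16  18 155] [330.3742 160.1032] mill@.046 [-0.0035  0.0056  0.041 ] encl [0.0002 0.0029 0.041 ]
top 154 [ -0.0059   0.0074   0.0458 330.     161.    ] [0.0345 0.0458 0.0493]
plane [ 0.1509 -0.1975  0.046 ]
side 78 [  0.0014   0.0144   0.0451 258.     174.    ] [0.0307 0.0451 0.0488]
```

Emit:
carry_out([
  [[-0.02, 0, -0.011], 0],
  [[-0.065, 0, -0.037], 0],
  [[-0.173, 0, -0.098], 0],
  [[-0.347, 0, -0.197], 0],
  [[-0.347, 0, -0.197], 0],
  [[-0.347, 0, -0.4], 0],
  [[-0.347, 0, -0.7], 0],
  [[-0.347, 0, -0.7], 0],
  [[-0.347, 0, -0.7], 0],
])

```text
time_s: 22.4
ee_pos: [0.4855, 0.0073, 0.0901]
eef_rot: [-3.136, -0.521, 0.272]
force: [-0.3, -0.2, -1.6]
grip_width: 0.0247
grip_force: 0.0
```

```bash
python3 -c "
from samp import *
print(tomill(tip()),ctrl.get_obs()['time_s'])
circ(.045)
I=[]
for n in('top','side'):
  a,d=camera(n); P=cloud(n,d); h=cv2.cvtColor(a,cv2.COLOR_BGR2HSV)
  m=(((h[...,0]>170)|(h[...,0]<10))&(h[...,1]>60)&(h[...,2]>60))
  c0=proj(n,W(0,0,.04)).astype(int); k=np.zeros_like(m);k[c0[1]-13:c0[1]+14,c0[0]-13:c0[0]+14]=1
  v,u=np.nonzero(m&k); L=np.array([np.r_[tomill(P[y,x]),x,y] for y,x in zip(v,u)])
  print(n,len(L),np.median(L,axis=0), np.percentile(L[:,2],[10,50,90]),v.min(),v.max())
  I.append(cv2.resize(a[c0[1]-28:c0[1]+28,c0[0]-28:c0[0]+28],(400,400),interpolation=2))
  for x in(.0,.0025):
    print('exp seated: rear/front top rim',[proj(n,W(x+dx,0,z)).round(1).tolist() for dx,z in((-.018,.045),(-.018,.05),(.018,.045),(0,.0525))], (c0-28))
cv2.imwrite('pics/v8.png',np.hstack(I))
"
```

```text
[-0.1458 -0.0018  0.1248] 22.4
[324 153  18  16 166] [331.3494 161.6084] mill@.046 [-0.0072  0.0046  0.041 ] encl [-0.0031  0.0014  0.041 ]
top 173 [ -0.0092   0.0065   0.0431 331.     162.    ] [0.0291 0.0431 0.0461] 152 168
exp seated: rear/front top rim [[335.2, 165.4], [335.5, 164.9], [330.1, 149.4], [333.1, 156.5]] [304 129]
exp seated: rear/front top rim [[334.8, 164.3], [335.2, 163.7], [329.8, 148.3], [332.8, 155.4]] [304 129]
side 73 [  0.0011   0.0068   0.0431 259.     174.    ] [0.0305 0.0431 0.0454] 171 180
exp seated: rear/front top rim [[266.3, 173.3], [266.3, 171.7], [254.6, 171.8], [260.4, 170.2]] [232 146]
exp seated: rear/front top rim [[265.5, 173.2], [265.5, 171.6], [253.8, 171.7], [259.6, 170.1]] [232 146]
```

View pics/v8.png

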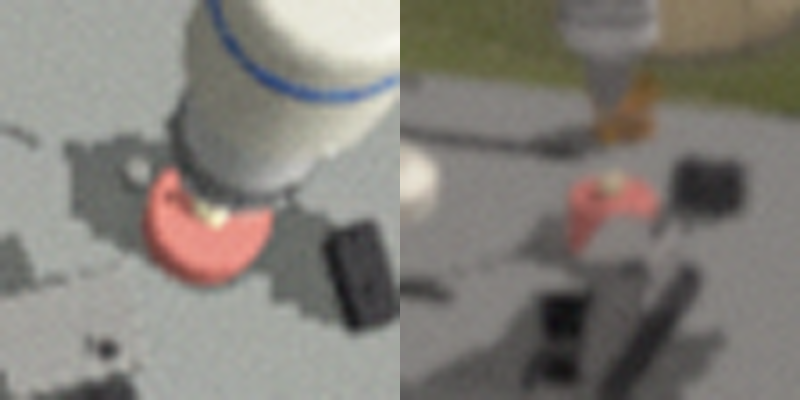

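```bash
python3 -c "
from samp import *
F=[camera('top') for _ in range(8)]
d=np.median([f[1] for f in F],axis=0); a=F[0][0]; P=cloud('top',d); h=cv2.cvtColor(a,cv2.COLOR_BGR2HSV)
m=(((h[...,0]>170)|(h[...,0]<10))&(h[...,1]>60)&(h[...,2]>60)); m[:150]=0;m[172:]=0;m[:,:320]=0;m[:,346:]=0
v,u=np.nonzero(m); L=np.array([np.r_[tomill(P[y,x])] for y,x in zip(v,u)])
for yy in range(152,172): print(yy,[int(round(P[yy,x,2]*1e4)) for x in range(324,343,2)], m[yy,324:344].sum())
k=(L[:,2]>.040)&(L[:,2]<.052)&(np.hypot(*(L[:,:2]-L[:,:2].mean(0)).T)<.014)
A=np.c_[L[k,:2],np.ones(k.sum())]; s_=np.linalg.lstsq(A,L[k,2],rcond=None); print(k.sum(),s_[0],L[k].mean(0),np.sqrt(s_[1]/k.sum()))
q=(abs(P[...,2]-.026)<.008); v,u=np.mgrid[:384,:512]; q&=(v>170)&(v<200)&(u>345)&(u<375); print('table z',np.median(P[q][:,2]))
"
```

```text
152 [417, 246, 1181, 1350, 1447, 1539, 1627, 1678, 1708, 1707] 1
153 [408, 204, 454, 1295, 1430, 1496, 1559, 1604, 1653, 1632] 3
154 [418, 429, 447, 1270, 1343, 1447, 1504, 1536, 1573, 1557] 5
155 [201, 432, 433, 1204, 1300, 1381, 1437, 1482, 1491, 1480] 5
156 [189, 436, 446, 449, 1258, 1340, 1365, 1425, 1433, 1415] 6
157 [202, 432, 440, 442, 1178, 1269, 1299, 1350, 1351, 1299] 7
158 [191, 449, 437, 437, 507, 1182, 1230, 1269, 1268, 1159] 9
159 [279, 436, 433, 439, 497, 511, 1156, 1167, 435, 230] 14
160 [295, 445, 455, 447, 429, 503, 441, 423, 447, 254] 16
161 [291, 424, 438, 447, 430, 432, 451, 438, 455, 252] 18
162 [253, 437, 451, 435, 425, 439, 439, 439, 441, 259] 18
163 [211, 418, 434, 446, 444, 440, 443, 435, 437, 254] 16
164 [209, 364, 445, 443, 432, 438, 431, 442, 188, 258] 15
165 [207, 301, 428, 444, 447, 436, 436, 437, 237, 251] 15
166 [248, 235, 348, 434, 443, 436, 428, 301, 249, 257] 12
167 [249, 195, 284, 358, 399, 400, 344, 231, 248, 248] 9
168 [253, 246, 193, 263, 310, 288, 204, 248, 246, 239] 6
169 [247, 247, 256, 241, 199, 230, 238, 258, 250, 247] 0
170 [223, 253, 261, 245, 239, 244, 250, 248, 239, 255] 0
171 [249, 255, 251, 247, 254, 241, 252, 262, 257, 254] 0
95 [ 0.0278 -0.0211  0.0442] [-0.008   0.0058  0.0439] [0.0007]
table z 0.02492729879260408
```

```bash
python3 -c "
from fit import *
M=tool();G=W(-.0315,.152,.068)+.019*M[:,2]
print(sht(G-.1*M[:,2]),sht(G))"
```

```text
[ 0.367 -0.76   0.122] [ 0.367 -0.76   0.622]
```

Emit:
carry_out([
  [[0.1, -0.25, 0], 0],
  [[0.2, -0.5, 0], 0],
  [[0.3, -0.7, 0.05], 0],
  [[0.367, -0.76, 0.12], 0],
  [[0.367, -0.76, 0.12], 0],
  [[0.367, -0.76, 0.3], 0],
  [[0.367, -0.76, 0.45], 0],
  [[0.367, -0.76, 0.55], 0],
  [[0.367, -0.76, 0.62], 0],
  [[0.367, -0.76, 0.62], 0],
  [[0.367, -0.76, 0.62], 0],
], hand=0.2)

```text
time_s: 24.05
ee_pos: [0.5632, 0.1882, 0.0175]
eef_rot: [-3.134, -0.516, 0.271]
force: [0.6, 0.3, -0.8]
grip_width: 0.0375
grip_force: 0.0
```

Emit:
carry_out([
  [[0, 0, 0], 0],
  [[0, 0, 0], 0],
  [[0, 0, 0], 0],
  [[0, 0, 0], 0],
  [[0, 0, 0], 0],
], hand=1, force=8)

```text
time_s: 24.55
ee_pos: [0.5636, 0.1887, 0.0179]
eef_rot: [-3.134, -0.517, 0.272]
force: [-4.3, -0.4, 6.1]
grip_width: 0.0157
grip_force: 8.0
```

```bash
python3 -c "
from fit import *
M=tool();print(tomill(tip()),sht(W(-.0315,.092,.068)+.019*M[:,2]))"
```

```text
[-0.0221  0.1521  0.0527] [-0.004  0.3    0.002]
```

Gripped. The travel is 60 mm; I slide it home gently.

Emit:
carry_out([
  [[0, 0.05, 0], 0],
  [[0, 0.1, 0], 0],
  [[0, 0.15, 0], 0],
  [[0, 0.19, 0], 0],
  [[0, 0.23, 0], 0],
  [[0, 0.26, 0], 0],
  [[0, 0.285, 0], 0],
  [[0, 0.3, 0], 0],
  [[0, 0.305, 0], 0],
  [[0, 0.305, 0], 0],
  [[0, 0.305, 0], 0],
])

```text
time_s: 25.65
ee_pos: [0.5795, 0.1314, 0.0174]
eef_rot: [-3.132, -0.516, 0.273]
force: [-9.5, 13.7, 10.2]
grip_width: 0.0176
grip_force: 8.0
```

```bash
python3 -c "
from fit import *
print(tomill(tip()),ctrl.get_obs()['force'])"
```

```text
[-0.022   0.0926  0.0522] [-9.4974 13.719  10.2416]
```

Emit:
carry_out([
  [[0, -0.004, 0], 0],
  [[0, -0.004, 0], 0],
  [[0, -0.004, 0], 0],
  [[0, -0.004, 0], 0],
  [[0, -0.004, -0.1], 0],
  [[0, -0.004, -0.3], 0],
  [[0, -0.004, -0.6], 0],
  [[0, -0.004, -0.9], 0],
  [[0, -0.004, -0.9], 0],
  [[0, -0.004, -0.9], 0],
], hand=0.2)

```text
time_s: 26.65
ee_pos: [0.4951, 0.1052, 0.1767]
eef_rot: [-3.135, -0.522, 0.272]
force: [-0.2, 0.2, -0.4]
grip_width: 0.0377
grip_force: 0.0
```

```bash
python3 -c "
from samp import *
F=[camera('top') for _ in range(5)]
d=np.median([f[1] for f in F],axis=0); P=cloud('top',d)
for k in ((.092),(.108)): print(k,proj('top',W(-.0315,k,.074)))
a=F[0][0];b,_=camera('side')
g=a.max(2); v,u=np.nonzero((g<45)); q=(u>275)&(u<310)&(v>165)&(v<200)&(P[v,u,2]>.06)
print([tomill(x) for x in [np.median(P[v[q],u[q]],axis=0)]],q.sum(), ctrl.get_obs()['time_s'])
h=cv2.cvtColor(a,cv2.COLOR_BGR2HSV)
m=(((h[...,0]>170)|(h[...,0]<10))&(h[...,1]>60)); m[:150]=0;m[170:]=0;m[:,:324]=0;m[:,344:]=0
v,u=np.nonzero(m);print('pink',len(v),[x for x in (np.median(P[v,u],axis=0))])
cv2.imwrite('pics/v9.png',np.hstack([cv2.resize(a[110:220,250:360],(400,400),interpolation=2),cv2.resize(b[140:215,220:295],(400,400),interpolation=2)]))
"
```

```text
0.092 [295.7509 180.863 ]
0.108 [288.2062 183.0138]
[array([-0.0312,  0.0934,  0.0722])] 41 26.95
pink 88 [np.float64(0.6028176669413001), np.float64(0.05210920549188158), np.float64(0.04379412164184365)]
```

View pics/v9.png

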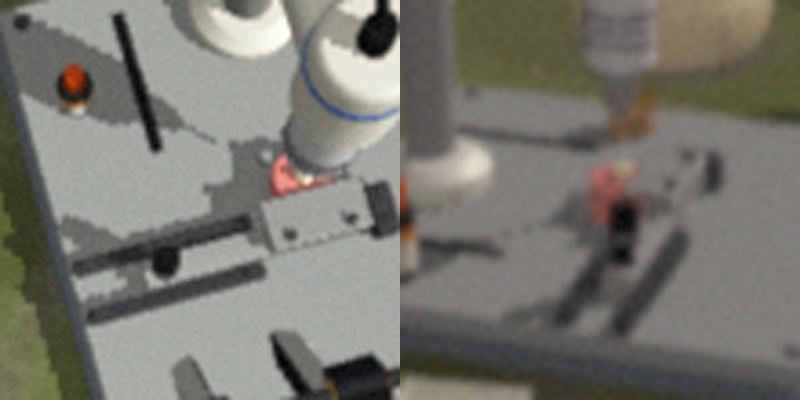

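The left panel shows the gate home against the end stop, with the knob at (165,262), and the sample under the lip at (300,175). The top face is still at seated height and the gripper is clear.

```bash
python3 -c "
from h import *
print(ctrl.hand_in())"
```

```text
the job is handed in; nothing more can be done
None
```

The job is handed in, with no verdict returned: at my last check the sample lay flat in the seat, the gate was home against its stop with the lip over the sample, and the gripper was clear.

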